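# Stop the bottle caddy rocking in its spill tray

## Task

The loaded bottle caddy rocks in its round spill tray because a foot is riding on one of the ribs hidden underneath. Turn the caddy on the spot by its handle, lifting it only slightly out of the ribs' way and keeping its bottles standing, until all four feet are down on the tray's floor and it no longer rocks, then let go of it. Leave everything else on the bench where it is.

Things in the scene. Friction and masses are not known exactly. Their poses are not given: they have to be found in the camera images.
- caddy: Round white bottle caddy, 186 mm across, 195 mm high, 0.4 kg plus its three bottles. Origin: on its axis at the level of its foot soles; z up. Loose: it turns and lifts by its handle. Seated, its origin is 5 mm above the bench and it is level; with a foot on a rib it leans about 4 degrees and rocks. Cross walls on its x and y axes make four deck compartments, three with a bottle.
- feet (a point): Same point as the caddy's origin. Its four flat rubber feet, 18 mm across, stand 70 mm from the axis on its +x, -x, +y and -y axes, soles at this level. Deck top 42 mm above, outer rim to 64 mm above, a skirt down to 22 mm above, which hides feet and tray floor from above.
- handle (a point): Centre of the caddy's blue T-handle, on its axis 182 mm above the soles: a level bar along the caddy's x axis, 78 mm long (88 over its black end caps), 24 mm wide, 26 mm high, on a thin steel post. It stands clear above the bottles, whose tops are 142 mm above the soles.
- tray: Round grey spill tray stuck down on the bench, 180 mm across; origin: centre of its underside, on the bench. Its rim is 14 mm above the bench, inside radius 83 to 85 mm, so the caddy's feet have about 4 mm of play to each side. Its axes do not tell where the ribs are.
- tray_floor (a point): Centre of the tray's floor, 5 mm above the bench. The floor has three radial ribs, 17 mm wide, 7 mm high, square-edged, 49 to 83 mm from the centre, 114, 114 and 132 degrees apart, hidden under the caddy, in other directions every time. One foot (near some angles two neighbours) stands on a rib except in a window about 13 degrees wide in each quarter turn; there the ribs stop it turning.
- bottle_1: Amber medicine bottle with a white cap, 46 mm across, 100 mm high, about 0.07 to 0.16 kg, standing loose in a compartment of the caddy, about 54 mm from its axis. Origin: centre of its underside; z up along the bottle.
- bottle_2: Amber medicine bottle with a black cap, same size, in another compartment of the caddy.
- bottle_3: White medicine bottle with a white cap, same size, in another compartment of the caddy.
- carton: Bystander: white medicine carton with a green band, 75 x 120 x 85 mm high, origin at the centre of its underside.
- jar: Bystander: white tablet jar, 70 mm across, 105 mm high, origin at the centre of its underside.
- counting_tray: Bystander: shallow blue tablet-counting tray, 120 x 160 x 18 mm, origin at the centre of its underside.
- tape_roll: Bystander: roll of brown packing tape lying flat, 100 mm across, 50 mm high, origin at the centre of its underside.

How it is judged:
By the outcome, as a careful person would: the job done as asked, in the order asked, and still so for the second after the job is handed in, with the robot touching nothing.
It also fails if it takes over 51 s, if anything falls off the work surface, if the arm or the gripper's body presses on something with over 40 N, if the wrist force passes 120 N, or if a joint passes its speed limit or range.

## Robot

A 7-joint arm with a two-finger parallel gripper is mounted at the origin on the work surface. World frame = base frame: x ahead of the robot, y to its left, z up, the work surface at z = 0. Lengths are in m, angles in rad, forces in N, time in s.
With the tool pointing down it reaches from about 0.4 to 0.9 m from the base axis. Payload 5.6 kg.
Tool frame: the origin (TCP) lies midway between the tips of the shut fingers; the grasp point (between the pads) lies 19 mm behind it; y points along the fingers, z is the direction in which the jaws open and shut, and the axes are right-handed (so a half turn about y gives the same grasp; the last joint's range is limited). The gripper opens to 92 mm and grips with 3 to 60 N. Pads are 20 mm wide; open, the fingers measure 128 mm over their backs; the gripper's body (75 mm by 189 mm) begins 69 mm behind the grasp point.
Start: joints at [1.195, 0.468, -0.012, 1.603, 0.006, 1.071, -0.056], TCP at [0.212, -0.614, 0.215] pointing down, gripper open.
Joint ranges: [-2.53, 2.53], [-0.31, 2.02], [-1.57, 1.55], [0.28, 2.44], [-1.29, 4.43], [0.15, 1.84], [-2.92, 2.92]. Speed limits (rad/s): [2.57, 2.57, 3.14, 3.14, 3.14, 3.14, 3.14].

## Interface

Orientations are given as a 3x3 rotation matrix whose columns are the frame's x, y, z axes.
In Python, from station import env, effector, solver, viewer, workorder, search_frame, tip_of gives the robot as it stands. Calls block until the motion is done:
- env.reach(position, orientation): joint-space move of the TCP to a pose.
- env.movel(position, frame=None, rate=0.15): straight line of the TCP; frame=None keeps the orientation; rate is the mean speed in m/s.
- env.goto_joints(angles): joint-space move.
- effector.release() and effector.grasp(squeeze=None): open the fingers fully, or close them until they stop; squeeze is the grip in N (None keeps the last).
- env.pause(seconds).
- solver.inverse_kinematics(position, orientation): joint angles nearest the present ones, or None.
- env.sense(): the state.
- viewer.read_camera(name): name is "scene" or "top"; returns (picture, depth): 480x640x3 uint8, red, green, blue; 480x640 float32, m along the optical axis (not along the pixel's ray), 0 where there is no reading.
- viewer.camera_info(name): a dict with "intrinsics" (3x3 intrinsics, pixels), "eye" and "rotation" of the camera in the world. Camera axes: x right, y up, looking along -z (the intrinsics and any distortion apply to the point x, -y, -z); pixel columns grow to the right and rows downward; lengths in m; the calibration is good to about 2 mm. A picture is of the moment at which its call begins. camera_info takes no time and is no camera call.
A pose or a line that the arm cannot do raises env.PlanningError and nothing moves.
- workorder.finish_job(): hands the job in, once; it reports no verdict.
Trained networks look in the newest picture that a camera, given by its name, has taken for a name from the list of things; names that differ only in an ending like _2 or _b are one class to them, and where a whole thing is asked for, a point or a joint stands for the part that bears it (a point fixed in the world has none). Each returns a list of dicts, best first, with "score" (0 to 1); they miss things now and then, are a little off and sometimes report something else, mostly with a low value. They report only what shows in the picture. A call takes as long as a camera call.
- search_frame(camera, name): "at" ([x, y, z] in m, in world coordinates, good to about 4 mm: the middle of the surface that is visible of it).
- tip_of(camera, name): "at" ([x, y, z] in m, in world coordinates, good to about 4 mm: a listed point, or the origin of a listed thing).
The state is a dict: "t": time; "joint_positions": joint angles; "joint_velocities": joint speeds; "tau": joint torques, N m; "ee_pos": TCP position; "tcp_rot": TCP orientation; "wrist_force": force on the tool from outside, world axes, zero at the start; "moment": the same for the moment, N m; "gripper_width": finger opening in m.
Only numpy, scipy, OpenCV 4.12 (cv2) and the standard library are available. Lean on these libraries where they do the work, as an engineer would, in place of code of your own. Each camera call takes 0.05 s, during which the arm holds its last target.

## Working session

There is one attempt and no reset: what is moved stays moved. The work goes in short steps, each a Python script; the robot and the scene stay as the last script left them, time stands still between calls to the robot, and variables do not carry over. Pictures are saved under pics/ and viewed, and the job is handed in when it is done.

```bash
ls; mkdir -p pics
cat > h.py <<'E'
import numpy as np, cv2
from station import env, effector, solver, viewer, workorder, search_frame, tip_of
def pic(cam,fn):
    p,d=viewer.read_camera(cam); cv2.imwrite('pics/'+fn,cv2.cvtColor(p,cv2.COLOR_RGB2BGR)); return p,d
def cloud(cam,d):
    i=viewer.camera_info(cam);K=np.array(i['intrinsics']);R=np.array(i['rotation']);e=np.array(i['eye'])
    v,u=np.mgrid[0:480,0:640]
    x=(u-K[0,2])/K[0,0]*d; y=(v-K[1,2])/K[1,1]*d
    P=np.stack([x,-y,-d],-1)@R.T+e; P[d==0]=np.nan
    return P
E
python3 - <<'E'
from h import *
for c in('scene','top'):
    p,d=pic(c,c+'0.png'); P=cloud(c,d); np.save(c+'0.npy',P)
    print(c,viewer.camera_info(c))
    for n in ('handle','feet','tray_floor','caddy'):
        print(n,[(np.round(r['at'],4),round(r['score'],2)) for r in tip_of(c,n)[:2]])
s=env.sense();print(s['t'],s['ee_pos'],s['tcp_rot'],s['wrist_force'])
E
```

```text
pics
scene {'intrinsics': array([[581.53360795,   0.        , 322.03724282],
       [  0.        , 581.53360795, 241.36252342],
       [  0.        ,   0.        ,   1.        ]]), 'eye': array([ 1.48805964, -0.06312262,  0.90141203]), 'rotation': array([[ 0.11971578, -0.65505159,  0.74603991],
       [ 0.9926804 ,  0.06692065, -0.10053487],
       [ 0.01593005,  0.75261481,  0.65826833]])}
handle [(array([0.4918, 0.0087, 0.1933]), 0.66)]
feet [(array([0.5052, 0.0029, 0.0089]), 0.7), (array([ 0.3609, -0.2199, -0.0031]), 0.54)]
tray_floor []
caddy [(array([0.5083, 0.0012, 0.0109]), 0.62)]
top {'intrinsics': array([[460.26701727,   0.        , 323.89322198],
       [  0.        , 460.26701727, 234.0005996 ],
       [  0.        ,   0.        ,   1.        ]]), 'eye': array([0.41565437, 0.04377538, 1.24034138]), 'rotation': array([[-0.02028011,  0.98677762, -0.16080626],
       [-0.99969898, -0.02223548, -0.0103694 ],
       [-0.01380789,  0.16054757,  0.98693152]])}
handle [(array([0.4949, 0.0121, 0.1918]), 0.77)]
feet []
tray_floor [(array([ 0.3613, -0.2177,  0.0041]), 0.4)]
caddy [(array([5.072e-01, 4.000e-04, 8.200e-03]), 0.73)]
0.5 [ 0.21228452 -0.61435514  0.21456858] [[-9.45165372e-01 -4.02830699e-05  3.26592127e-01]
 [-3.26592127e-01  3.16281595e-06 -9.45165373e-01]
 [ 3.70412120e-05 -9.99999999e-01 -1.61455176e-05]] [-0.04666291 -0.13773809 -0.91314451]
```

View pics/scene0.png

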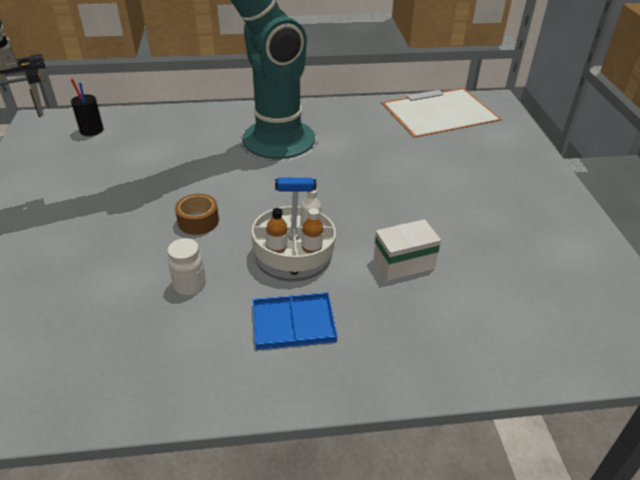

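View pics/top0.png

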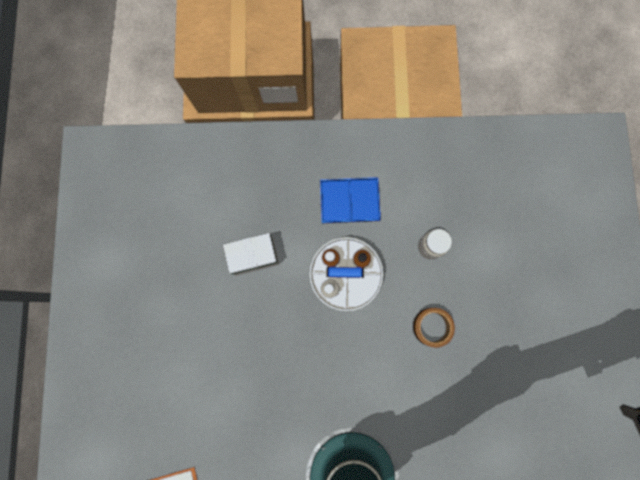

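The top view shows the caddy at about (346,273), with the blue bar running left–right along world y. The bottles are around it, with the empty compartment at lower right (362,290). The bystanders are clear of it. Next I'll measure the tilt from depth.

```bash
python3 - <<'E'
import numpy as np,cv2
for c in('top','scene'):
    P=np.load(c+'0.npy').reshape(-1,3); im=cv2.imread('pics/'+c+'0.png').reshape(-1,3).astype(int)
    q=(np.hypot(P[:,0]-.505,P[:,1]-.003)<.13)
    b=q&(P[:,2]>.17)&(im[:,0]>im[:,2]+30)
    B=P[b]; print(c,'bar n',len(B))
    t=B[B[:,2]>np.percentile(B[:,2],30)]
    C=B.mean(0);u,s,vt=np.linalg.svd(B-C); d=vt[0]*np.sign(vt[0][1]);print('c',C,'dir',d,'ext',np.ptp((B-C)@d),'top z',np.percentile(B[:,2],[5,50,95]),'yaw',np.degrees(np.arctan2(d[1],d[0])))
    pr=(B-C)@d; print('mid', C+d*(pr.max()+pr.min())/2)
    # rim: high points at r 85-93
    r=q&(P[:,2]>.055)&(P[:,2]<.09)&(im.min(1)>120)
    R=P[r]
    for it in range(4):
        rr=np.hypot(*(R[:,:2]-[.505,.001]).T)
        S=R[(rr>.083)&(rr<.096)]
        A=np.c_[S[:,:2]-[.506,.001],np.ones(len(S))]
        w=np.ones(len(S),bool)
        for k in range(10):
            x=np.linalg.lstsq(A[w],S[w,2],rcond=None)[0]; e=S[:,2]-A@x; w=np.abs(e)<max(.002,1.5*np.median(abs(e)))
        break
    print('rim',len(S),w.sum(),x, 'tilt deg',np.degrees(x[:2]), 'bbox',S[w].min(0),S[w].max(0))
    f=q&(P[:,2]>.036)&(P[:,2]<.06)&(im.min(1)>110); F=P[f]; F=F[np.hypot(*(F[:,:2]-[.505,.001]).T)<.08]
    print('deck n',len(F))
E
python3 - <<'E'
import cv2
im=cv2.imread('pics/top0.png');cv2.imwrite('pics/t0c.png',cv2.resize(im[225:325,295:400],None,fx=6,fy=6,interpolation=cv2.INTER_CUBIC)[:600])
im=cv2.imread('pics/scene0.png');cv2.imwrite('pics/s0c.png',cv2.resize(im[170:285,230:360],None,fx=5,fy=5,interpolation=cv2.INTER_CUBIC))
E
```

```text
top bar n 351
c [0.49640781 0.00958824 0.2037199 ] dir [ 0.05788587  0.99704279 -0.05054607] ext 0.07889694078845547 top z [0.19977987 0.20373912 0.20755115] yaw 86.67727691087708
mid [0.49643193 0.01000367 0.20369884]
rim 559 354 [ 0.04491426 -0.05219295  0.07362766] tilt deg [ 2.57339737 -2.99043575] bbox [ 0.40965152 -0.08834496  0.06337985] [0.5941242  0.09626767 0.08334793]
deck n 1629
scene bar n 494
c [0.50619623 0.01077163 0.1978635 ] dir [ 0.04690307  0.99812378 -0.03935766] ext 0.07698023437948229 top z [0.18583073 0.19978221 0.20613838] yaw 87.3095797980987
mid [0.50623204 0.01153384 0.19783345]
rim 347 234 [ 0.04268605 -0.04963871  0.07340142] tilt deg [ 2.44573077 -2.84408835] bbox [ 0.41188626 -0.08581686  0.06548493] [0.59853492 0.09630763 0.08105101]
deck n 474
```

View pics/t0c.png

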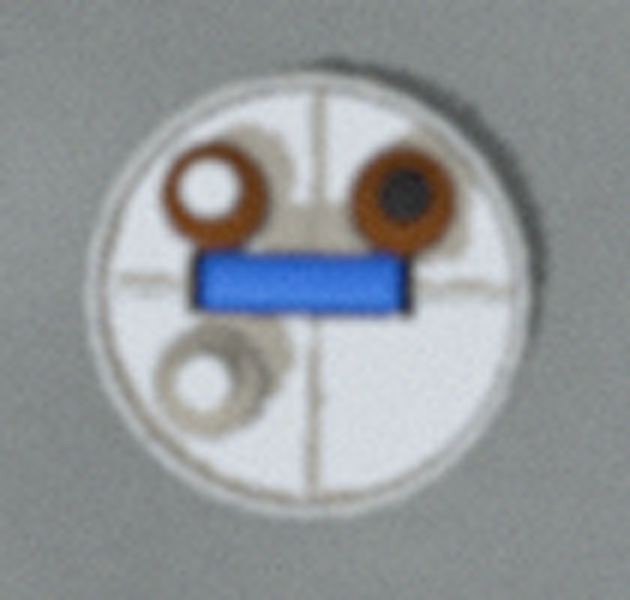

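View pics/s0c.png

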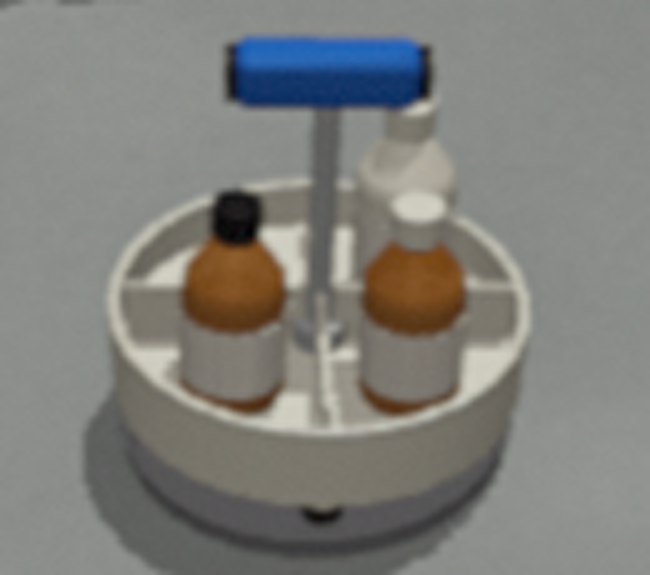

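```bash
cat >> h.py <<'E'
def Rt(yaw,n=(0,0,1)):
    # yaw deg of jaw axis (tool z); tool y = -n
    y=-np.array(n,float);y/=np.linalg.norm(y)
    z=np.array([np.cos(np.radians(yaw)),np.sin(np.radians(yaw)),0]);z-=y*(z@y);z/=np.linalg.norm(z)
    return np.c_[np.cross(y,z),y,z]
E
python3 - <<'E'
from h import *
for yaw in range(-180,181,15):
    q=solver.inverse_kinematics(np.array([.506,.001,.18]),Rt(yaw)); print(yaw,None if q is None else np.round(q,2))
E
```

```text
-180 [-1.07  0.61  1.36  2.04 -0.69  1.08 -2.51]
-165 [-1.07  0.61  1.36  2.04 -0.69  1.08 -2.25]
-150 [ 0.18  0.29 -0.3   1.97  0.11  0.9  -2.78]
-135 [ 0.22  0.3  -0.34  1.97  0.12  0.9  -2.54]
-120 [ 0.28  0.3  -0.41  1.96  0.15  0.9  -2.3 ]
-105 [ 0.32  0.31 -0.46  1.96  0.17  0.91 -2.06]
-90 [ 0.35  0.32 -0.5   1.96  0.19  0.91 -1.81]
-75 [ 0.38  0.32 -0.52  1.96  0.2   0.91 -1.56]
-60 [ 0.4   0.33 -0.55  1.96  0.22  0.92 -1.31]
-45 [ 0.42  0.33 -0.58  1.95  0.23  0.92 -1.06]
-30 [ 0.44  0.34 -0.6   1.95  0.24  0.92 -0.81]
-15 [ 0.46  0.34 -0.63  1.95  0.25  0.92 -0.56]
0 [ 0.48  0.35 -0.66  1.95  0.27  0.93 -0.31]
15 [ 0.51  0.36 -0.69  1.95  0.28  0.93 -0.06]
30 [ 0.53  0.37 -0.72  1.95  0.3   0.93  0.19]
45 [ 0.55  0.38 -0.75  1.95  0.31  0.94  0.44]
60 [ 0.58  0.38 -0.78  1.95  0.33  0.94  0.68]
75 [ 0.62  0.4  -0.84  1.94  0.37  0.95  0.92]
90 [ 0.68  0.44 -0.92  1.94  0.42  0.97  1.13]
105 [ 0.73  0.47 -1.    1.94  0.47  0.99  1.35]
120 [ 0.9   0.67 -1.31  1.93  0.73  1.13  1.39]
135 [ 0.9   0.67 -1.31  1.93  0.73  1.13  1.65]
150 [ 0.9   0.67 -1.31  1.93  0.73  1.13  1.91]
165 [ 0.9   0.67 -1.31  1.93  0.73  1.13  2.17]
180 [-1.07  0.61  1.36  2.04 -0.69  1.08 -2.51]
```

Run:
```python
from h import *
n=np.array([-.044,.051,1]);n/=np.linalg.norm(n)
H=np.array([.4973,.0105,.1905]); R=Rt(-3,n)
p=env.sense()['ee_pos']
env.movel(p+[0,0,.1],rate=.3)
env.reach(H+.08*n,R)
env.movel(H-.019*n,R,rate=.12)
s=env.sense();print(s['t'],s['ee_pos'],s['wrist_force'])
effector.grasp(25)
s=env.sense();print(s['t'],s['ee_pos'],s['gripper_width'],s['wrist_force'],s['moment'])
pic('scene','s1.png')
```

```text
4.4083 [0.49866025 0.00972667 0.17215501] [ 1.10101945 -0.16326692 -0.05275509]
5.4417 [0.498504   0.00950385 0.1715961 ] 0.02372410282525624 [ 1.59432422 -0.26849003 -0.37994792] [ 0.02806567 -0.41497647 -0.06985599]
```

View pics/s1.png

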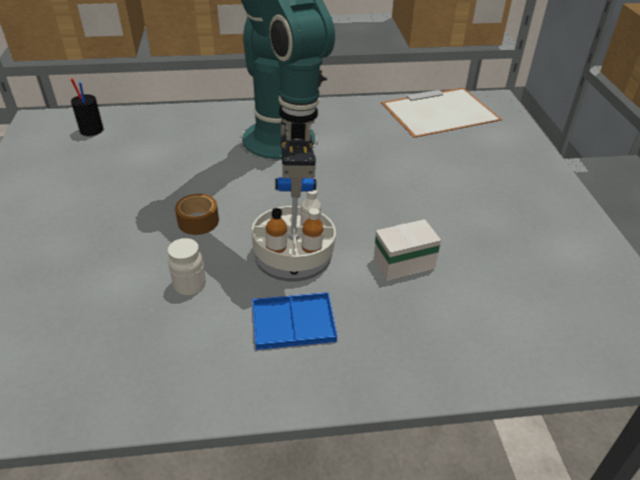

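```bash
python3 - <<'E'
from h import *
def rep(l):
    s=env.sense();print(l,round(s['t'],2),np.round(s['ee_pos'],4),np.round(s['wrist_force'],2),np.round(s['moment'],3),np.round(np.degrees(np.arctan2(s['tcp_rot'][1][2],s['tcp_rot'][0][2])),1),round(s['gripper_width'],4))
n=np.array([-.044,.051,1]);n/=np.linalg.norm(n)
rep('a')
s=env.sense()
env.movel(np.array([.4985,.0097,.176]),Rt(-3,n),rate=.04);rep('up')
env.movel(np.array([.506,.001,.177]),Rt(-3),rate=.03);rep('level')
env.movel(np.array([.506,.001,.177]),Rt(-5),rate=.03);rep('rot2')
pic('scene','s2.png');p,d=pic('top','t2.png');np.save('t2.npy',cloud('top',d))
E
python3 - <<'E'
import cv2
im=cv2.imread('pics/scene0.png');im=cv2.imread('pics/s2.png');cv2.imwrite('pics/s2c.png',cv2.resize(im[170:285,230:360],None,fx=5,fy=5,interpolation=cv2.INTER_CUBIC))
E
```

```text
a 5.49 [0.4985 0.0095 0.1716] [ 1.91  0.69 -0.72] [-0.034 -0.437 -0.033] -2.9 0.0238
up 5.75 [0.4975 0.0096 0.1754] [-0.07  0.78 -7.26] [ 0.049  0.077 -0.036] -2.9 0.0234
level 6.28 [0.5056 0.001  0.1766] [-0.75 -0.29 -6.99] [-0.094 -0.002  0.028] -3.0 0.0239
rot2 6.53 [0.5057 0.0014 0.177 ] [-0.28 -0.58 -6.28] [-0.175 -0.124 -0.004] -4.9 0.0237
```

View pics/s2c.png

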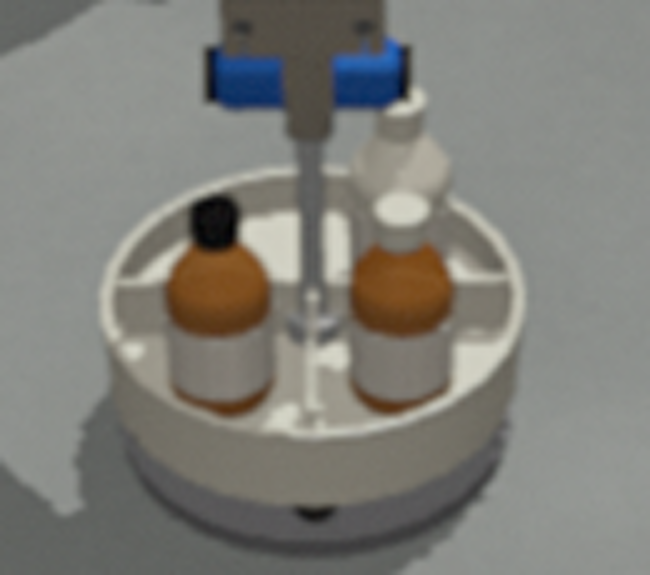

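```bash
cat >> h.py <<'E'
def rim(P,fn,c0):
    im=cv2.imread(fn).reshape(-1,3).astype(int);P=P.reshape(-1,3)
    rr=np.hypot(P[:,0]-c0[0],P[:,1]-c0[1]); S=P[(rr>.08)&(rr<.099)&(P[:,2]>.055)&(P[:,2]<.095)&(im.min(1)>110)]
    A=np.c_[S[:,:2]-c0[:2],np.ones(len(S))]; w=np.ones(len(S),bool)
    for k in range(10):
        x=np.linalg.lstsq(A[w],S[w,2],rcond=None)[0]; e=S[:,2]-A@x; w=np.abs(e)<max(.002,1.5*np.median(abs(e)))
    T=S[w]; c=np.linalg.lstsq(np.c_[2*T[:,:2],np.ones(len(T))],(T[:,:2]**2).sum(1),rcond=None)[0][:2]
    return x[:2],x[2],c,w.sum()
E
python3 -c "
from h import *
print(rim(np.load('t2.npy'),'pics/t2.png',[.506,.001]))
print(rim(np.load('top0.npy'),'pics/top0.png',[.504,.004]))"
```

```text
(array([0.00405814, 0.01564582]), np.float64(0.05663026601596584), array([0.50501506, 0.00291963]), np.int64(160))
(array([-0.04349085,  0.05232969]), np.float64(0.06329966087880982), array([0.50090206, 0.00621273]), np.int64(408))
```

```bash
cat >> h.py <<'E'
def rim(P,fn,c0):
    P=P.reshape(-1,3); im=cv2.imread(fn).reshape(-1,3).astype(int)
    r=np.hypot(P[:,0]-c0[0],P[:,1]-c0[1]); S=P[(r>.08)&(r<.101)&(P[:,2]>.05)&(P[:,2]<.1)&(im.min(1)>100)]
    a=(np.degrees(np.arctan2(S[:,1]-c0[1],S[:,0]-c0[0]))//6).astype(int)
    T=[]
    for k in np.unique(a):
        s=S[a==k]
        if len(s)>4: T.append(s[s[:,2]>np.percentile(s[:,2],60)].mean(0))
    T=np.array(T);A=np.c_[T[:,:2]-c0[:2],np.ones(len(T))];w=np.ones(len(T),bool)
    for k in range(5):
        x=np.linalg.lstsq(A[w],T[w,2],rcond=None)[0];e=abs(T[:,2]-A@x);w=e<max(.002,2*np.median(e))
    c=np.linalg.lstsq(np.c_[2*T[w,:2],np.ones(w.sum())],(T[w,:2]**2).sum(1),rcond=None)[0][:2]
    return 'deg',np.round(np.degrees(x[:2]),2),round(x[2],4),np.round(c,4),w.sum(),round(np.median(e),4)
E
python3 -c "
from h import *
print(rim(np.load('t2.npy'),'pics/t2.png',[.506,.001]))
print(rim(np.load('top0.npy'),'pics/top0.png',[.504,.004]))"
```

```text
('deg', array([ 1.68, -2.55]), np.float64(0.0802), array([ 0.5052, -0.0009]), np.int64(13), np.float64(0.0009))
('deg', array([ 1.88, -2.  ]), np.float64(0.0731), array([0.5021, 0.0043]), np.int64(51), np.float64(0.0009))
```

```bash
cat >> h.py <<'E'
def rep(l):
    s=env.sense();print(l,round(s['t'],2),np.round(s['ee_pos'],4),np.round(s['wrist_force'],2),np.round(s['moment'],3),round(float(np.degrees(np.arctan2(s['tcp_rot'][1][2],s['tcp_rot'][0][2]))),1),round(s['gripper_width'],4),flush=True)
    return s
def P0(z): return np.array([.506,.001,z])
E
python3 - <<'E'
from h import *
yaw=-5.
for i in range(4):
    if i: 
        yaw-=4.5; env.movel(P0(.177),Rt(yaw),rate=.03)
        yaw-=4.5; env.movel(P0(.177),Rt(yaw),rate=.03)
    env.pause(.15); a=rep('hi %g'%yaw)
    env.movel(P0(.172),Rt(yaw),rate=.03); env.pause(.15)
    b=rep('  lo')
    if b['wrist_force'][2]-a['wrist_force'][2]<1.5: print('FREE');break
    env.movel(P0(.177),Rt(yaw),rate=.03)
E
```

```text
hi -5 6.78 [0.506  0.0011 0.177 ] [-0.09  0.58 -6.54] [-0.125 -0.063  0.038] -5.0 0.0239
  lo 7.25 [0.5061 0.0017 0.174 ] [-6.5   0.16 13.55] [-0.018  1.573  0.008] -5.0 0.0237
hi -14 8.22 [0.506  0.001  0.1769] [-0.32 -0.34 -7.61] [-0.158 -0.033 -0.002] -13.9 0.0236
  lo 8.68 [0.5064 0.0017 0.1736] [-5.13  0.52  7.86] [ 0.009  1.025 -0.007] -13.9 0.0239
hi -23 9.65 [0.506  0.0011 0.1769] [-0.18 -0.34 -6.67] [-0.074  0.011  0.032] -22.9 0.0238
  lo 10.12 [0.5081 0.0022 0.1735] [2.27 4.2  5.79] [ 0.7   -0.623  0.012] -22.9 0.0239
hi -32 11.08 [0.5059 0.001  0.1769] [ 1.09 -0.   -6.74] [-0.031 -0.047 -0.043] -31.9 0.0238
  lo 11.55 [0.5073 0.0018 0.173 ] [2.41 3.75 4.1 ] [ 0.658 -0.437  0.05 ] -32.0 0.0243
```

Run:
```python
from h import *
yaw=-32.;env.movel(P0(.177),Rt(yaw),rate=.03)
for i in range(6):
    for k in range(2):
        yaw-=4.5; env.movel(P0(.177),Rt(yaw),rate=.03)
    env.pause(.1); a=rep('hi %g'%yaw)
    env.movel(P0(.172),Rt(yaw),rate=.03); env.pause(.15)
    b=rep('  lo')
    if b['wrist_force'][2]-a['wrist_force'][2]<2.5: print('FREE');break
    env.movel(P0(.177),Rt(yaw),rate=.03)
```

```text
hi -41 12.72 [0.506  0.0011 0.177 ] [ 0.72  0.08 -6.56] [-0.06  -0.024 -0.018] -40.9 0.024
  lo 13.18 [0.5068 0.0014 0.1726] [ 2.06  1.29 -0.56] [ 0.281 -0.348  0.023] -41.0 0.0236
hi -50 14.1 [0.5059 0.0011 0.1769] [-0.13 -0.12 -8.4 ] [-0.048  0.009 -0.008] -49.9 0.0239
  lo 14.57 [0.5061 0.001  0.172 ] [ 0.71 -0.04 -6.95] [-0.039 -0.02   0.036] -50.0 0.0238
FREE
```

Run:
```python
from h import *
yaw=-50.
env.movel(P0(.170),Rt(yaw),rate=.02);env.pause(.1);rep('low')
E={}
for sg in (1,-1):
    y=yaw; m0=env.sense()['moment'][2]
    for k in range(7):
        y+=2*sg; env.movel(P0(.170),Rt(y),rate=.02); env.pause(.05); s=rep('%g'%y)
        if abs(s['moment'][2]-m0)>.2: break
    E[sg]=y
    env.movel(P0(.170),Rt(yaw+3*sg if abs(y-yaw)>4 else yaw),rate=.02)
    env.movel(P0(.170),Rt(yaw),rate=.02);env.pause(.05)
print(E)
```

```text
low 14.92 [0.506 0.001 0.17 ] [-0.56  0.11 -6.52] [-0.029  0.005 -0.004] -50.0 0.0237
-48 15.22 [0.506 0.001 0.17 ] [ 0.78  0.12 -6.23] [-0.033  0.006  0.054] -48.0 0.0235
-46 15.52 [0.506 0.001 0.17 ] [-0.12  0.15 -6.88] [-0.005 -0.016 -0.024] -46.1 0.0239
-44 15.82 [0.506 0.001 0.17 ] [-0.46  0.47 -6.77] [-0.045  0.01  -0.037] -44.1 0.0234
-42 16.12 [0.5058 0.0011 0.1699] [-0.3  -0.13 -7.03] [ 0.133  0.239 -0.026] -42.1 0.0237
-40 16.42 [0.5053 0.0016 0.1698] [-2.36  2.04 -5.62] [ 0.905  1.032 -0.216] -40.1 0.0239
-52 17.29 [0.506 0.001 0.17 ] [-0.03 -0.06 -6.93] [-0.052 -0.002  0.015] -51.9 0.0238
-54 17.59 [0.506 0.001 0.17 ] [ 1.17 -0.17 -7.56] [-0.012  0.012  0.056] -53.9 0.0242
-56 17.89 [0.506  0.0011 0.17  ] [ 0.63  0.32 -7.36] [ 0.024 -0.022  0.026] -55.9 0.0239
-58 18.19 [0.506  0.0011 0.17  ] [-0.29  0.63 -5.94] [0.126 0.006 0.017] -57.9 0.0237
-60 18.49 [0.5059 0.001  0.17  ] [-0.24 -0.08 -7.35] [-0.054 -0.01   0.221] -59.9 0.0237
{1: -40.0, -1: -60.0}
```

Run:
```python
from h import *
env.movel(P0(.170),Rt(-51),rate=.02)
for z in (.1688,.1682,.1676,.167,.1664,.1658):
    env.movel(P0(z),Rt(-51),rate=.02);env.pause(.1);s=rep(z)
    if s['wrist_force'][2]>-3: break
```

```text
0.1688 19.67 [0.5062 0.001  0.1689] [ 0.48 -0.31 -4.52] [-0.011 -0.118  0.014] -51.0 0.0236
0.1682 20.02 [0.5062 0.0008 0.1687] [-2.44 -0.57  2.57] [-0.157  0.544  0.013] -51.0 0.0239
```

Run:
```python
from h import *
effector.release(); env.pause(.2); rep('rel')
env.movel(P0(.28),Rt(-51),rate=.12)
env.movel(np.array([.40,-.30,.33]),Rt(-51),rate=.3);env.pause(.2)
rep('away')
for c in('scene','top'):
    p,d=pic(c,c+'3.png'); P=cloud(c,d); np.save(c+'3.npy',P)
    for nm in ('handle','caddy'):
        print(c,nm,[(np.round(r['at'],4),round(r['score'],2)) for r in tip_of(c,nm)[:1]])
    print(rim(P,'pics/%s3.png'%c,[.506,.001]))
im=cv2.imread('pics/scene3.png');a=cv2.resize(im[170:285,230:360],None,fx=3,fy=3,interpolation=cv2.INTER_CUBIC)
im=cv2.imread('pics/top3.png');b=cv2.resize(im[215:330,280:410],None,fx=3,fy=3,interpolation=cv2.INTER_CUBIC)
cv2.imwrite('pics/c3.png',np.hstack([a,b]))
```

```text
rel 21.3 [0.506  0.001  0.1682] [ 0.48 -0.22 -0.78] [-0.042 -0.014 -0.041] -51.0 0.0918
away 23.81 [ 0.4005 -0.2988  0.3299] [-0.74  1.01  0.06] [-0.05  -0.063 -0.014] -50.9 0.0916
scene handle [(array([ 0.5032, -0.0023,  0.1893]), 0.87)]
scene caddy [(array([5.038e-01, 1.000e-04, 7.000e-03]), 0.75)]
('deg', array([-0.02,  0.05]), np.float64(0.0692), array([0.5046, 0.0006]), np.int64(45), np.float64(0.0013))
top handle [(array([4.980e-01, 4.000e-04, 1.904e-01]), 0.74)]
top caddy [(array([ 0.502 , -0.0027,  0.0026]), 0.58)]
('deg', array([0.08, 0.09]), np.float64(0.0706), array([ 0.5009, -0.0011]), np.int64(53), np.float64(0.0007))
```

View pics/c3.png

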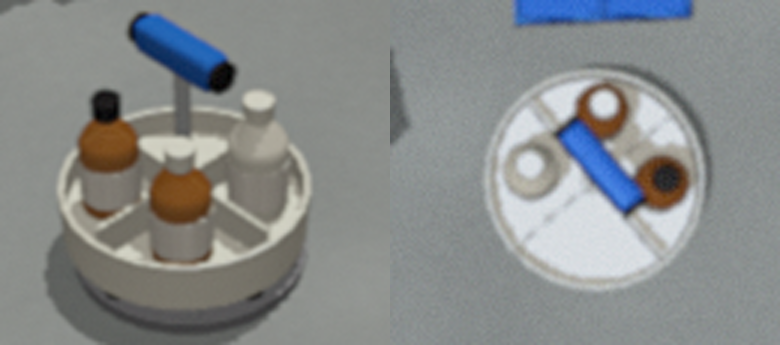

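View pics/scene3.png

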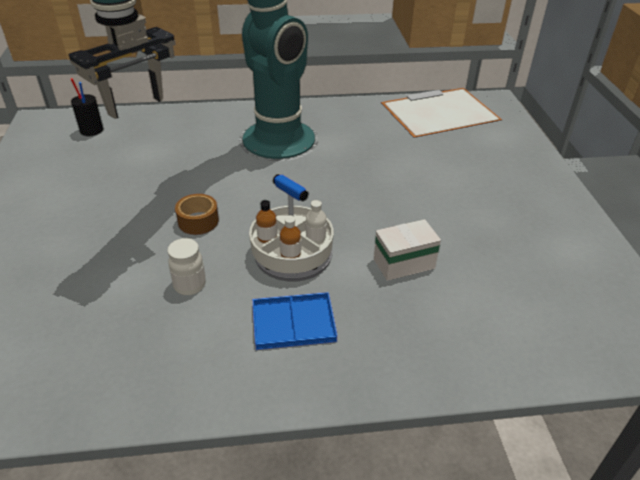

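The crops show the caddy level, with its bar turned about 48° and all three bottles standing. In the scene view the jar (186,267), tape (197,213), carton (407,249) and counting tray (294,320) are where they were. The rim tilt is about 0.1° from both cameras.

Run:
```python
from h import *
workorder.finish_job()
```

```text
the job is handed in; nothing more can be done
```

The caddy now sits level on the tray floor with all three bottles standing. I let go of it and handed the job in at about 24 s on the robot clock.

**What I did:**
- I gripped the handle at its measured lean of about 4°, lifted the caddy about 9 mm and levelled it.
- I turned it in 9° steps, lowering it each time to feel for a rib. The first five positions were blocked and the sixth was free.
- In that free position I turned it gently until it met a stop on each side. The window ran from roughly −43° to −59°, so I set the caddy down at −51°, which is 48° from its starting angle.

**Last checks:**
- **Level:** the rim fits from both cameras show a tilt of about 0.1° or less. The rim height is 69 to 71 mm, against 69 mm expected when seated.
- **Height on the floor:** in the last lowering step, the floor took the weight with the gripper at 168.7 mm, about 5 mm below where it met the ribs.
- **Bystanders:** by eye, nothing else on the bench had moved. I did not measure their positions.

**Disagreement:** the trained networks put the handle and base up to 8 mm from where I released the caddy. The top camera's handle reading was the furthest off. I relied on the rim fits and the height at contact instead. I did not test for rocking by pushing on the caddy after letting go.

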